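# Change the index gear

## Task

The next stone has seven-fold symmetry, so fit the largest gear (the brass one at the bottom of the storage post) on the index head's arbor, hub up and fully down. To get there, lay the gears that are in the way, the two above it and the one now on the head, flat and hub up, side by side on the green pad. Then put those three back on the storage post, hub up, the largest at the bottom and the smallest on top, and leave the spirit lamp and the red-capped jar where they stand.

Things in the scene. Friction and masses are not known exactly. Their poses are not given: they have to be found in the camera images.
- gear_84_center (a point): largest index gear, brass yellow, 69 mm across its fine teeth, about 180 g; at the start lowest on the storage post, hub up; a disc 6 mm thick with a plain round hub (26 mm across, 10 mm high) on top, 16 mm high in all, with a 16 mm bore right through it. The point is its centre, on the bore's axis, 8 mm above its underside; its z axis points out of the hub
- gear_72_center (a point): second largest index gear, pale aluminium, 59 mm across the teeth, about 100 g; at the start on the index head, hub up; a disc 6 mm thick with a plain round hub (26 mm across, 10 mm high) on top, 16 mm high in all, with a 16 mm bore right through it. The point is its centre, on the bore's axis, 8 mm above its underside; its z axis points out of the hub
- gear_60_center (a point): third index gear, copper red, 50 mm across the teeth, about 100 g; at the start on the storage post between the brass and the dark one, hub up; a disc 6 mm thick with a plain round hub (26 mm across, 10 mm high) on top, 16 mm high in all, with a 16 mm bore right through it. The point is its centre, on the bore's axis, 8 mm above its underside; its z axis points out of the hub
- gear_48_center (a point): smallest index gear, dark steel, 40 mm across the teeth, about 60 g; at the start on top on the storage post, hub up; a disc 6 mm thick with a plain round hub (26 mm across, 10 mm high) on top, 16 mm high in all, with a 16 mm bore right through it. The point is its centre, on the bore's axis, 8 mm above its underside; its z axis points out of the hub
- gear_post: storage post, fixed: a round dark wooden foot, 74 mm across, with an upright round steel post 12 mm thick. Origin on the post's axis at the foot's underside, z up. The lowest gear rests on a washer 12 mm above the origin, every further gear on the hub of the one below (16 mm higher each). The post's tip is 64 mm above the origin, its top 10 mm a tapered nose, 4 mm across at the tip
- index_head: index head, fixed: a grey round cast foot, 96 mm across, with a graduated collar and an upright round steel arbor 12 mm thick. Origin on the arbor's axis at the foot's underside, z up. A gear rests on the shoulder, 36 mm above the origin; the arbor's tip is 60 mm above the origin, its top 10 mm a tapered nose, 4 mm across at the tip. At the start it carries the aluminium gear. A pawl bracket and a clamp knob at its sides stay below the shoulder
- bench_pad: dark green rubber pad, fixed, 100 mm (its x) by 240 mm (its y), 3 mm thick. Origin at the centre of its underside
- spirit_lamp: squat purple glass spirit lamp with a brass-coloured cap, 62 mm across, 74 mm high, loose, not to be moved. Origin at the centre of its underside
- jar_grit: small dark jar with a red cap, 30 mm across, 42 mm high, loose, not to be moved. Origin at the centre of its underside

How it is judged (in metres and radians):
On the way, in this order (a step that is already met when the one before it is completed fails the run):
1. the three smaller gears lie side by side, flat and hub up, on the green pad (x of gear_72_center in the frame of bench_pad between -0.052 and 0.052 m and y of gear_72_center in the frame of bench_pad between -0.122 and 0.122 m and z of gear_72_center in the frame of bench_pad between 0.006 and 0.016 m and angle between each of gear_72_center, gear_60_center, gear_48_center's own z axis and vertical below 0.15 rad and x of gear_60_center in the frame of bench_pad between -0.052 and 0.052 m and y of gear_60_center in the frame of bench_pad between -0.122 and 0.122 m and z of gear_60_center in the frame of bench_pad between 0.006 and 0.016 m and x of gear_48_center in the frame of bench_pad between -0.052 and 0.052 m and y of gear_48_center in the frame of bench_pad between -0.122 and 0.122 m and z of gear_48_center in the frame of bench_pad between 0.006 and 0.016 m), for 0.2 s.
2. the brass gear is down on the index head's shoulder, hub up (z of gear_84_center in the frame of index_head between 0.04 and 0.048 m and horizontal distance between gear_84_center and index_head below 0.005 m and angle between gear_84_center's own z axis and vertical below 0.1 rad), for 0.2 s.
At the end, for the whole second after the job is handed in: The brass gear is on the index head's arbor and the aluminium, copper and dark gears are on the storage post in this order from the bottom; each within 4 mm of its seated height, within 5 mm of the arbor's or post's axis, and level, hub up, within 0.1 rad (all of step 2 and z of gear_72_center in the frame of gear_post between 0.016 and 0.024 m and horizontal distance between each of gear_72_center, gear_60_center, gear_48_center and gear_post below 0.005 m and angle between each of gear_72_center, gear_60_center, gear_48_center's own z axis and vertical below 0.1 rad and z of gear_60_center in the frame of gear_post between 0.032 and 0.04 m and z of gear_48_center in the frame of gear_post between 0.048 and 0.056 m); the robot touches nothing.
It fails at once if the spirit lamp was moved more than 20 mm (distance of spirit_lamp from where it was at the start of the episode above 0.02 m).
It fails at once if the red-capped jar was moved more than 20 mm (distance of jar_grit from where it was at the start of the episode above 0.02 m).
It also fails if it takes over 128 s, if anything falls off the work surface, if the arm or the gripper's body presses on something with over 40 N, if the wrist force passes 120 N, or if a joint passes its speed limit or range.

## Robot

A 6-joint arm with a two-finger parallel gripper is mounted at the origin on a cart in front of the work surface, level with it; the furniture and walls round the work are solid. World frame = base frame: x ahead of the robot, y to its left, z up, the work surface at z = 0. Lengths are in m, angles in degrees, forces in N, time in s.
With the tool pointing down it reaches from about 0.25 to 0.725 m from the base axis. Payload 9.7 kg.
Tool frame: the origin (TCP) lies between the finger pads; the fingertips stand 22 mm ahead of it and the grasp point (between the pads) lies 3 mm ahead of it; z points along the fingers, y is the line along which they close (so a half turn about z gives the same grasp; the last joint's range is limited). The gripper opens to 85 mm and grips with 20 to 120 N. Pads are 22 mm wide; open, the fingers measure 114 mm over their backs; the gripper's body (76 mm by 85 mm) begins 54 mm behind the grasp point. The pads swing forward as they close: fully open they stand 13 mm farther back than shut.
Start: joints at [-72.708, 4.979, 10.078, 95.1, 0, 90], TCP at [0.163, -0.525, 0.253] pointing down, gripper open.
Joint ranges: [-179.16, 179.16], [-48.56, 103.87], [-65.8, 70.77], [-126.05, 130.52], [-82.76, 87.17], [-180, 180]. Speed limits (degrees/s): [127.2, 127.2, 147.25, 180, 180, 180].

## Interface

Orientations are given as [roll, pitch, yaw] about the fixed x, y, z axes, in that order (R = Rz(yaw) Ry(pitch) Rx(roll)).
In Python, from workcell import bot, viewer, finder gives the robot as it stands.
- The arm moves only by the tool move_arm, never from a script. Its arguments are lists of equal length, an entry for each row: "offset": the shift along the tool's x, y, z in cm, a list of three; "twist": the turn, a rotation vector about the tool's x, y, z in rad, a list of three; "grip": the opening, from 0 (shut) to 1 (fully open). In form: {"offset": [[x, y, z], ...], "twist": [[ax, ay, az], ...], "grip": [grip, ...]}. A call has 1 to 5 rows; each row shifts and turns the commanded pose from where the row before left it, along the tool's axes as they then stand; what a row does not reach is not made up. A row lasts 1/10 s, in which the tool goes at most 50 mm and 8.59 degrees, less where a joint would pass 70% of its speed; a pose out of reach is approached as far as the arm can. A call is refused whole if a number of a shift passes 5 or a number of a turn 0.15, either way. A call with a gripper value outside its range is refused whole. The fingers move at their own pace and stop on an object; "force" is the grip in N (left out, the last holds). Time passes only in rows, so rows that do not move let the fingers close. It gives the time, the measured TCP pose, the force, the opening and the grip force at its end, in the units of the state.
- bot.get_obs(): the state, without advancing time (a new reading comes with each control period).
- viewer.camera(name): name is "side" or "top"; returns a dict with "color" (420x560x3 uint8, red, green, blue), "depth" (420x560 float32, m along the optical axis (not along the pixel's ray), 0 where there is no reading), "vfov" (degrees; the focal length in pixels is half the picture's height over the tangent of half this angle, whatever the lens; pixels are square), "cx", "cy" (the principal point, pixels), "position" and "attitude" of the camera in the world. Camera axes: x right, y down, z forward; pixel columns grow to the right and rows downward; lengths in m; the calibration is good to about 2 mm. A picture is of the moment at which its call begins.
- bot.job_done(): hands the job in; it is judged then, once.
Trained networks look in a picture, given as the dict that the camera call returned (one of the last four; its "shot" number tells which), for a name from the list of things; names that differ only in an ending like _2 or _b are one class to them, and where a whole thing is asked for, a point or a joint stands for the part that bears it (a point fixed in the world has none). Each returns a list of dicts, best first, with "p" (0 to 1); they miss things now and then, are a little off and sometimes report something else, mostly with a low value. They report only what shows in the picture. A call takes as long as a camera call.
- finder.boxes_of(picture, thing): "position" ([column, row] in pixels, amid what is visible of it).
- finder.pinpoint(picture, thing): "position" ([column, row] in pixels: a listed point, or the origin of a listed thing).
The state is a dict: "time": time; "q": joint angles; "qd": joint speeds; "joint_efforts": joint torques, N m; "ee_pos": TCP position; "tcp_rot": TCP orientation; "wrist_force": force on the tool from outside, world axes, zero at the start; "torque": the same for the moment, N m; "opening": finger opening in m; "grasp_force": force on a finger pad.
Only numpy, scipy, OpenCV 4.12 (cv2) and the standard library are available. Lean on these libraries where they do the work, as an engineer would, in place of code of your own. Each camera call takes 0.05 s, during which the arm holds its last target. There are 200 camera calls.

## Working session

There is one attempt and no reset: what is moved stays moved. The work goes in short steps, Python scripts to look and compute and a tool call to move; the robot and the scene stay as the last step left them, time stands still between calls to the robot, and variables do not carry over. Pictures are saved under pics/ and viewed, at most 14 in all, crops included, and the job is handed in when it is done.

Besides the shell and the picture viewer there is one more tool, called as name(argument=value, ...), one argument or row to a line, values as JSON. move_arm: Moves the arm, as the interface text tells. Its arguments: {"type":"object","properties":{"offset":{"type":"array","items":{"type":"array","items":{"type":"number"}}},"twist":{"type":"array","items":{"type":"array","items":{"type":"number"}}},"grip":{"type":"array","items":{"type":"number"}},"force":{"type":"number"}},"required":["offset","twist","grip"]}

```bash
mkdir -p pics; ls; cat > h.py <<'E'
import numpy as np, cv2
from scipy.spatial.transform import Rotation as R
from workcell import bot, viewer, finder
def rot(a):
    a=np.array(a,float)
    if a.shape==(3,3): return a
    if a.size==4: return R.from_quat(a).as_matrix()
    return R.from_euler('xyz',a,degrees=True).as_matrix()
def ray(p,uv):
    f=p['color'].shape[0]/2/np.tan(np.radians(p['vfov'])/2)
    d=np.array([(uv[0]-p['cx'])/f,(uv[1]-p['cy'])/f,1.])
    return np.array(p['position']),rot(p['attitude'])@d
def at_z(p,uv,z):
    o,d=ray(p,uv); return o+d*(z-o[2])/d[2]
def cloud(p):
    h,w=p['depth'].shape; f=h/2/np.tan(np.radians(p['vfov'])/2)
    v,u=np.mgrid[:h,:w]; D=p['depth']
    c=np.stack([(u-p['cx'])/f*D,(v-p['cy'])/f*D,D],-1)
    return c@rot(p['attitude']).T+np.array(p['position'])
def save(p,n): cv2.imwrite('pics/'+n+'.png',p['color'][...,::-1])
E
python3 - <<'E'
from h import *
print(bot.get_obs())
for c in('top','side'):
    p=viewer.camera(c); save(p,c+'0'); print(c,p['position'],p['attitude'],p['vfov'],p['cx'],p['cy'])
    X=cloud(p)
    for t in 'gear_84_center gear_72_center gear_60_center gear_48_center gear_post index_head bench_pad spirit_lamp jar_grit'.split():
        for r in finder.pinpoint(p,t)[:2]:
            u=r['position']; q=X[int(u[1]),int(u[0])]
            print(t,np.round(u,1),round(r['p'],2),np.round(q,4))
E
```

```text
pics
{'time': 0.0, 'q': array([-7.27067336e+01,  5.01365940e+00,  1.00333536e+01,  9.50999838e+01,
       -1.54570031e-04,  9.00014834e+01]), 'qd': array([ 0.05071388, -0.12048543,  0.05948558, -0.08569169,  0.07790141,
        0.00529267]), 'joint_efforts': array([ 1.18870415e-03, -5.20388389e+01,  4.64804435e+01,  1.62467931e-02,
        1.21771741e-04,  1.71078443e-05]), 'ee_pos': array([ 0.16343276, -0.52494184,  0.25254864]), 'tcp_rot': array([-1.79919710e+02,  1.56648617e-04,  1.72917832e+01]), 'wrist_force': array([-0.63497212,  0.75797783, -0.28413175]), 'torque': array([-0.01344553, -0.0489482 , -0.01366323]), 'grasp_force': 0.0, 'opening': 0.08551006350508346}
top [0.32945273 0.10125347 0.89437081] [-166.65936428    0.26899155  -94.88588295] 48.43533983175464 272.56222581948754 209.06977818468445
gear_84_center [212.  253.9] 0.58 [0.4551 0.2034 0.0626]
gear_72_center [284.9 254.7] 0.64 [0.4427 0.0749 0.0588]
gear_60_center [210.8 256.6] 0.5 [0.4508 0.208  0.0569]
gear_48_center [212.8 251.2] 0.71 [0.4598 0.204  0.0555]
gear_post [212.5 257.4] 0.64 [0.4492 0.2049 0.0537]
ind
[... 193 characters left out ...]
3 0.0566 0.0423]
side [0.34004329 0.74456135 0.62025882] [-128.5396681    -0.20098394 -162.42854756] 42.71561910263013 277.1813091364932 198.08877489772087
gear_84_center [314.2 285. ] 0.61 [0.4482 0.2178 0.0319]
gear_84_center [284.2 219.2] 0.41 [0.5399 0.0672 0.0115]
gear_60_center [313.7 272.2] 0.74 [0.4506 0.2197 0.0604]
gear_48_center [312.1 269.6] 0.95 [0.4541 0.2114 0.0572]
gear_post [310.7 290.1] 0.85 [0.4514 0.2287 0.0317]
index_head [340.  217.2] 0.72 [0.4414 0.079  0.0514]
index_head [312.1 274.3] 0.37 [0.4524 0.2172 0.0532]
bench_pad [195.7 283.9] 0.79 [0.6291 0.2434 0.0027]
spirit_lamp [340.  184.7] 0.75 [ 0.4669 -0.0482  0.0215]
jar_grit [283.9 218.2] 0.6 [0.5419 0.0666 0.0127]
```

View pics/top0.png

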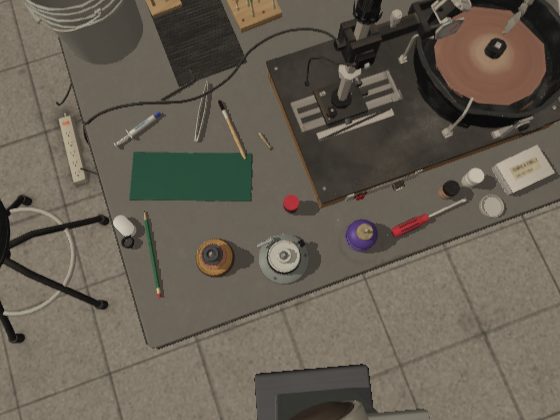

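View pics/side0.png

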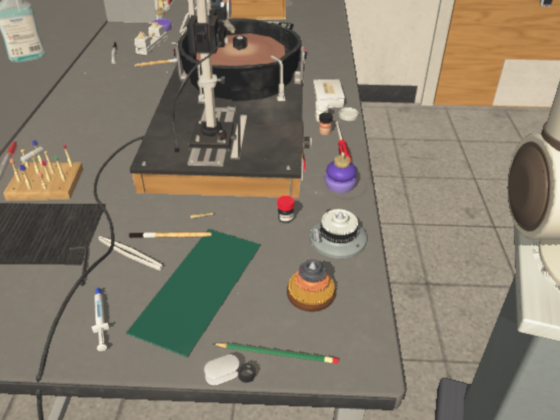

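The top view shows the post at (214,257), the head at (283,257), the jar at (291,204), the lamp at (361,236) and the pad centred at about (192,176). The side view agrees with this. Next I'll refine the axes.

```bash
cat >> h.py <<'E'
def fitc(P):
    from scipy.optimize import least_squares
    s=least_squares(lambda a:np.hypot(P[:,0]-a[0],P[:,1]-a[1])-a[2],[*P[:,:2].mean(0),.02],loss='soft_l1',f_scale=.001); return s.x
E
python3 - <<'E'
from h import *
for c in('top','side'):
    p=viewer.camera(c); X=cloud(p); C=cv2.cvtColor(p['color'],cv2.COLOR_RGB2HSV)
    ok=p['depth']>0
    for n,(x,y) in dict(post=(.452,.207),head=(.442,.077)).items():
        m=ok&(np.hypot(X[...,0]-x,X[...,1]-y)<.06)
        for lo,hi in [(.0,.008),(.008,.014),(.014,.021),(.021,.03),(.03,.037),(.037,.045),(.045,.053),(.053,.062),(.062,.07)]:
            P=X[m&(X[...,2]>lo)&(X[...,2]<hi)]
            if len(P)>5:
                (cx,cy),r=cv2.minEnclosingCircle((P[:,:2]*1000).astype(np.float32))
                print(c,n,lo,hi,len(P),P.mean(0).round(4),'mec',np.round([cx,cy,r],1))
    g=((C[...,0]>65)&(C[...,0]<95)&(C[...,1]>120)&(np.abs(X[...,2])<.01)&(X[...,0]>.5)&(X[...,1]>.05)).astype(np.uint8)
    ys,xs=np.nonzero(g); P=np.array([at_z(p,(a,b),.003)[:2] for a,b in zip(xs,ys)])*1000
    r=cv2.minAreaRect(P.astype(np.float32)); print(c,'pad',len(P),r,cv2.boxPoints(r).round(0).tolist(), 'zmed',np.median(X[g>0][:,2]))
    t=ok&(np.abs(X[...,2])<.01)&(np.hypot(X[...,0]-.5,X[...,1]-.14)<.05); print('table z',np.median(X[t][:,2]))
E
```

```text
top post 0.0 0.008 1313 [0.449  0.2069 0.0018] mec [452.  207.   59.9]
top post 0.008 0.014 87 [0.4452 0.1986 0.01  ] mec [454.  205.6  36.7]
top post 0.014 0.021 452 [0.4509 0.2036 0.0177] mec [454.5 205.6  34.6]
top post 0.021 0.03 22 [0.4493 0.2038 0.0248] mec [453.6 206.1  33.2]
top post 0.03 0.037 175 [0.4495 0.2011 0.034 ] mec [454.2 205.2  24.9]
top post 0.037 0.045 8 [0.4588 0.2137 0.0405] mec [458.2 215.2  13.8]
top post 0.045 0.053 198 [0.4529 0.2048 0.0499] mec [454.  206.   19.9]
top post 0.053 0.062 143 [0.4534 0.2055 0.0589] mec [454.8 205.6  18.2]
top post 0.062 0.07 20 [0.4553 0.2064 0.063 ] mec [454.3 206.2  12. ]
top head 0.0 0.008 709 [0.4386 0.0806 0.0017] mec [442.1  77.   59.9]
top head 0.008 0.014 555 [0.4351 0.0753 0.0117] mec [441.2  75.8  47.8]
top head 0.014 0.021 395 [0.4358 0.0778 0.0156] mec [440.5  77.5  45.1]
top head 0.021 0.03 163 [0.4418 0.0724 0.0275] mec [450.   73.2  41. ]
top head 0.03 0.037 92 [0.4572 0.0922 0.0324] mec [453.9  79.8  44.8]
top head 0.037 0.045 633 [0.441  0.0755 0.0415] mec [441.4  75.5  29.5]
top head 0.045 0.053 97 [0.44   0.
[... 1104 characters left out ...]
111] mec [442.   77.1  47.6]
side head 0.014 0.021 178 [0.4401 0.0991 0.0166] mec [444.3  78.7  43.4]
side head 0.021 0.03 364 [0.4442 0.0947 0.0258] mec [453.5  78.5  43.9]
side head 0.03 0.037 64 [0.4543 0.1039 0.0337] mec [440.9  98.1  36.9]
side head 0.037 0.045 539 [0.4409 0.0798 0.0398] mec [442.3  75.5  30.8]
side head 0.045 0.053 137 [0.4418 0.0783 0.0496] mec [441.3  76.1  14.1]
side head 0.053 0.062 19 [0.4415 0.0772 0.0559] mec [441.8  76.4   4.1]
side pad 7182 ((590.9411010742188, 248.37815856933594), (235.71047973632812, 158.2843475341797), 84.40805053710938) [[501.0, 139.0], [658.0, 123.0], [681.0, 358.0], [524.0, 373.0]] zmed 0.001680203466430219
table z -0.0012798896786548886
```

```bash
python3 - <<'E'
from h import *
p=viewer.camera('top')
for uv in [(134,152),(252,153),(252,200),(130,200),(192,176)]: print(uv,at_z(p,uv,.003).round(4))
for t in('jar_grit','spirit_lamp'): print(t,[at_z(p,r['position'],0).round(3) for r in finder.pinpoint(p,t)[:1]])
E
```

```text
(134, 152) [0.6829 0.3567 0.003 ]
(252, 153) [0.66   0.1189 0.003 ]
(252, 200) [0.5622 0.1262 0.003 ]
(130, 200) [0.583  0.3662 0.003 ]
(192, 176) [0.6219 0.242  0.003 ]
jar_grit [array([0.546, 0.058, 0.   ])]
spirit_lamp [array([ 0.47 , -0.077,  0.   ])]
```

move_arm(
  offset=[
    [0,0,0],
    [0,0,0],
    [0,0,0],
  ],
  twist=[
    [0,0,0.15],
    [0,0,0.15],
    [0,0,0],
  ],
  grip=[0.47,0.47,0.47],
  force=40,
)

```text
time: 1.55
ee_pos: [0.1635, -0.5251, 0.2533]
tcp_rot: [-180.0, -0.0, -0.0]
wrist_force: [-0.4, -0.6, 0.3]
opening: 0.044
grasp_force: 0.0
```

move_arm(
  offset=[
    [1.6,-4.0,0],
    [1.6,-4.0,0],
    [1.6,-4.0,0],
    [1.6,-4.0,0],
    [1.6,-4.0,0],
  ],
  twist=[
    [0,0,0],
    [0,0,0],
    [0,0,0],
    [0,0,0],
    [0,0,0],
  ],
  grip=[0.47,0.47,0.47,0.47,0.47],
)

```text
time: 2.05
ee_pos: [0.2433, -0.3235, 0.2533]
tcp_rot: [180.0, -0.0, 0.4]
wrist_force: [0.2, -0.1, 1.0]
opening: 0.0404
grasp_force: 0.0
```

move_arm(
  offset=[
    [1.6,-4.0,0],
    [1.6,-4.0,0],
    [1.6,-4.0,0],
    [1.6,-4.0,0],
    [1.6,-4.0,0],
  ],
  twist=[
    [0,0,0],
    [0,0,0],
    [0,0,0],
    [0,0,0],
    [0,0,0],
  ],
  grip=[0.47,0.47,0.47,0.47,0.47],
)

```text
time: 2.55
ee_pos: [0.3229, -0.1232, 0.2536]
tcp_rot: [180.0, -0.1, 0.4]
wrist_force: [1.0, -0.8, -0.0]
opening: 0.0401
grasp_force: 0.0
```

move_arm(
  offset=[
    [1.6,-4.0,0],
    [1.6,-4.0,0],
    [1.6,-4.0,0],
    [1.6,-4.0,0],
    [1.6,-4.0,0],
  ],
  twist=[
    [0,0,0],
    [0,0,0],
    [0,0,0],
    [0,0,0],
    [0,0,0],
  ],
  grip=[0.47,0.47,0.47,0.47,0.47],
)

```text
time: 3.05
ee_pos: [0.4036, 0.0316, 0.2541]
tcp_rot: [-178.0, -0.0, 3.5]
wrist_force: [-0.5, -1.3, 1.1]
opening: 0.0403
grasp_force: 0.0
```

move_arm(
  offset=[
    [0,0,0],
    [0,0,0],
  ],
  twist=[
    [0,0,0],
    [0,0,0],
  ],
  grip=[0.47,0.47],
)

```text
time: 3.25
ee_pos: [0.4031, 0.0297, 0.2538]
tcp_rot: [-178.1, 0.1, 3.2]
wrist_force: [0.1, 0.4, -0.0]
opening: 0.0404
grasp_force: 0.0
```

move_arm(
  offset=[
    [0.7,-2.4,0],
    [0.7,-2.5,0],
    [0.7,-2.5,0],
    [0.7,-2.5,0],
    [0.7,-2.5,0],
  ],
  twist=[
    [-0.033,0,0.056],
    [0,0,0],
    [0,0,0],
    [0,0,0],
    [0,0,0],
  ],
  grip=[0.47,0.47,0.47,0.47,0.47],
)

```text
time: 3.75
ee_pos: [0.4371, 0.0644, 0.259]
tcp_rot: [-176.0, 0.1, 6.1]
wrist_force: [0.7, -0.2, -0.2]
opening: 0.04
grasp_force: 0.0
```

move_arm(
  offset=[
    [0.7,-2.5,3],
    [0.9,-2.5,3],
    [0,0,3],
    [0,0,0],
  ],
  twist=[
    [0,0,0],
    [0,0,0],
    [0,0,0],
    [0,0,0],
  ],
  grip=[0.47,0.47,0.47,0.47],
)

```text
time: 4.15
ee_pos: [0.4485, 0.0906, 0.1692]
tcp_rot: [-174.7, 0.5, 8.4]
wrist_force: [0.4, -1.0, 0.5]
opening: 0.0402
grasp_force: 0.0
```

```bash
python3 - <<'E'
from h import *
o=bot.get_obs(); print(o['q'].round(1),o['qd'].round(1),o['ee_pos'],o['tcp_rot'])
E
```

```text
[  8.4  -8.2 -12.2  86.5   5.3 179.9] [-0.8 -1.5  4.8  3.8 -0.1  0. ] [0.44847424 0.09058838 0.16920398] [-174.65611451    0.49407733    8.41496655]
```

move_arm(
  offset=[
    [0,0,0],
    [0,0,0],
    [0,0,0],
    [0,0,0],
    [0,0,0],
  ],
  twist=[
    [0,0,-0.145],
    [0,0,-0.145],
    [0,0,-0.145],
    [0,0,-0.145],
    [0,0,-0.145],
  ],
  grip=[0.47,0.47,0.47,0.47,0.47],
)

```text
time: 4.65
ee_pos: [0.4505, 0.0902, 0.1748]
tcp_rot: [-176.0, -3.5, 50.1]
wrist_force: [0.2, 0.6, -0.4]
opening: 0.0399
grasp_force: 0.0
```

move_arm(
  offset=[
    [0,0,0],
    [0,0,0],
    [0,0,0],
    [0,0,0],
    [0,0,0],
  ],
  twist=[
    [0,0,-0.145],
    [0,0,-0.145],
    [0,0,-0.145],
    [0,0,-0.145],
    [0,0,-0.12],
  ],
  grip=[0.47,0.47,0.47,0.47,0.47],
)

```text
time: 5.15
ee_pos: [0.4505, 0.0902, 0.1748]
tcp_rot: [-179.2, -5.3, 90.3]
wrist_force: [0.6, 0.2, -0.1]
opening: 0.04
grasp_force: 0.0
```

move_arm(
  offset=[
    [0,0,0],
  ],
  twist=[
    [0,0,0],
  ],
  grip=[0.47],
)

```text
time: 5.25
ee_pos: [0.4504, 0.0902, 0.1746]
tcp_rot: [-179.2, -5.3, 90.0]
wrist_force: [-0.4, 0.4, 0.4]
opening: 0.04
grasp_force: 0.0
```

```bash
cat >> h.py <<'E'
def todo(yaw=90,tgt=None):
    o=bot.get_obs(); T=R.from_euler('xyz',o['tcp_rot'],degrees=True)
    G=R.from_euler('xyz',[180,0,yaw],degrees=True)
    print(o['q'].round(1),o['ee_pos'].round(4),'twist',(T.inv()*G).as_rotvec().round(4))
    if tgt is not None: print('offset cm',(T.inv().apply(np.array(tgt)-o['ee_pos'])*100).round(2))
E
python3 -c "
from h import *
todo(90,[.4546,.206,.13])"
```

```text
[  8.3  -8.3 -11.8  86.6   5.3  98.2] [0.4504 0.0902 0.1746] twist [-0.0142 -0.092   0.0013]
offset cm [11.12  0.5   5.5 ]
```

move_arm(
  offset=[
    [0,0,0],
    [2.9,0.1,1],
    [2.9,0.1,1],
    [2.9,0.1,1],
    [2.9,0.1,1],
  ],
  twist=[
    [-0.0142,-0.092,0],
    [0,0,0],
    [0,0,0],
    [0,0,0],
    [0,0,0],
  ],
  grip=[0.47,0.47,0.47,0.47,0.47],
)

```text
time: 5.75
ee_pos: [0.4542, 0.2074, 0.1337]
tcp_rot: [-180.0, -0.0, 89.7]
wrist_force: [1.0, 0.0, 0.0]
opening: 0.0401
grasp_force: 0.0
```

move_arm(
  offset=[
    [0,0,0],
    [0,0,0],
  ],
  twist=[
    [0,0,0],
    [0,0,0],
  ],
  grip=[0.47,0.47],
)

```text
time: 5.95
ee_pos: [0.454, 0.2064, 0.1334]
tcp_rot: [-179.9, 0.0, 89.9]
wrist_force: [0.4, -0.0, 1.0]
opening: 0.0397
grasp_force: 0.0
```

```bash
python3 -c "
from h import *
todo(90,[.4546,.206,.073])
p=viewer.camera('side'); cv2.imwrite('pics/s1.png',cv2.resize(p['color'][150:360,200:480,::-1],None,fx=2.5,fy=2.5))"
```

```text
[ 24.4  -2.6 -10.9  81.8   0.  114.5] [0.454  0.2064 0.1334] twist [-0.0017  0.0006 -0.0018]
offset cm [-0.03  0.07  6.04]
```

View pics/s1.png

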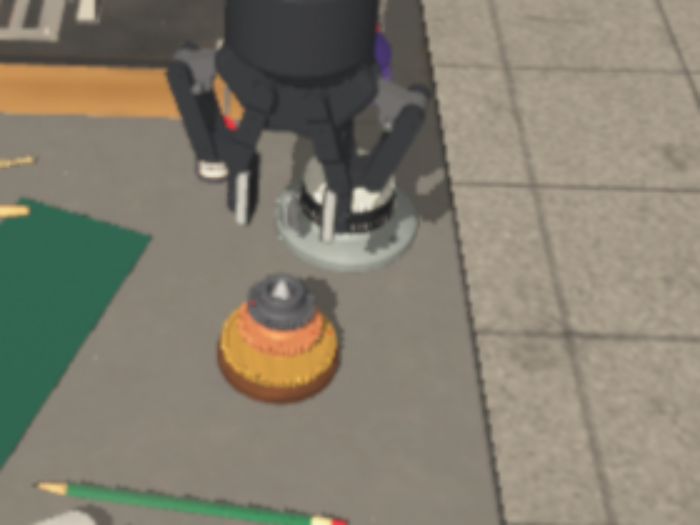

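move_arm(
  offset=[
    [0,0.05,2.5],
    [0,0,2],
    [0,0,1.5],
    [0,0,0],
    [0,0,0],
  ],
  twist=[
    [0,0,0],
    [0,0,0],
    [0,0,0],
    [0,0,0],
    [0,0,0],
  ],
  grip=[0.47,0.47,0.47,0.47,0.2],
  force=50,
)

```text
time: 6.5
ee_pos: [0.4547, 0.2056, 0.0736]
tcp_rot: [-179.9, 0.0, 89.9]
wrist_force: [1.7, 1.3, -0.6]
opening: 0.0267
grasp_force: 0.4
```

move_arm(
  offset=[
    [0,0,0],
    [0,0,0],
    [0,0,0],
    [0,0,0],
  ],
  twist=[
    [0,0,0],
    [0,0,0],
    [0,0,0],
    [0,0,0],
  ],
  grip=[0.2,0.2,0.2,0.2],
)

```text
time: 6.9
ee_pos: [0.455, 0.2061, 0.0739]
tcp_rot: [180.0, -0.0, 90.0]
wrist_force: [-0.8, -1.0, 6.0]
opening: 0.0231
grasp_force: 49.7
```

move_arm(
  offset=[
    [0,0,-1],
    [0,0,-2],
    [0,0,-2.5],
    [0,0,-1],
    [0,0,0],
  ],
  twist=[
    [0,0,0],
    [0,0,0],
    [0,0,0],
    [0,0,0],
    [0,0,0],
  ],
  grip=[0.2,0.2,0.2,0.2,0.2],
)

```text
time: 7.4
ee_pos: [0.4552, 0.2063, 0.1394]
tcp_rot: [180.0, -0.0, 90.0]
wrist_force: [0.4, -0.2, -0.7]
opening: 0.023
grasp_force: 49.1
```

```bash
python3 -c "
from h import *
todo(90,[.613,.313,.13])
p=viewer.camera('side'); cv2.imwrite('pics/s2.png',cv2.resize(p['color'][150:360,200:480,::-1],None,fx=2.5,fy=2.5))"
```

```text
[ 24.4  -2.7 -10.3  82.3   0.  114.4] [0.4552 0.2063 0.1394] twist [ 0.0008 -0.0007 -0.0008]
offset cm [10.69 15.77  0.96]
```

View pics/s2.png

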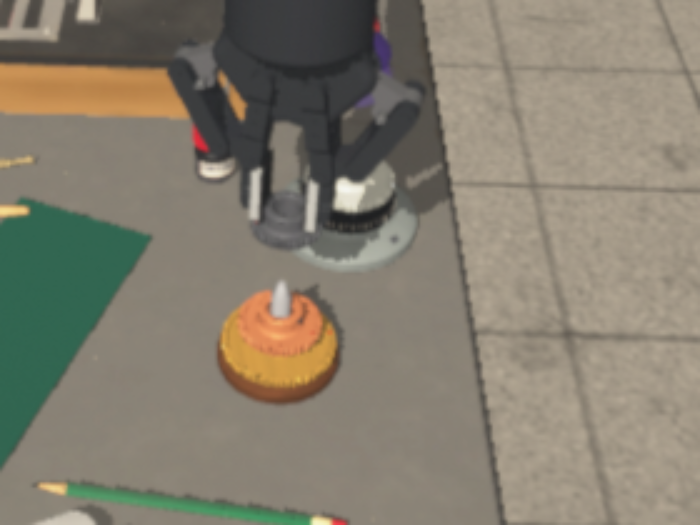

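The dark gear is held level at crop (287,218), and the copper gear stayed on the post.

move_arm(
  offset=[
    [1.5,2.2,0],
    [2,3,0],
    [2,3,0.5],
    [2,3,1],
    [2,3,1],
  ],
  twist=[
    [0,0,0],
    [0,0,0],
    [0,0,0],
    [0,0,0],
    [0,0,0],
  ],
  grip=[0.2,0.2,0.2,0.2,0.2],
)

```text
time: 7.95
ee_pos: [0.5972, 0.3013, 0.1104]
tcp_rot: [-179.8, 0.1, 90.0]
wrist_force: [0.1, 0.7, -0.6]
opening: 0.0228
grasp_force: 49.2
```

move_arm(
  offset=[
    [1.2,1.6,1.5],
    [0,0,2],
    [0,0,0],
    [0,0,0],
  ],
  twist=[
    [0,0,0],
    [0,0,0],
    [0,0,0],
    [0,0,0],
  ],
  grip=[0.2,0.2,0.2,0.2],
)

```text
time: 8.35
ee_pos: [0.6116, 0.3123, 0.0763]
tcp_rot: [-179.8, 0.1, 90.0]
wrist_force: [0.5, -0.1, 0.4]
opening: 0.0232
grasp_force: 49.2
```

```bash
python3 -c "
from h import *
todo(90,[.613,.313,.0335])"
```

```text
[ 27.   24.2  13.6  79.7   0.  117.1] [0.6116 0.3123 0.0763] twist [-0.004   0.0016 -0.0008]
offset cm [0.08 0.15 4.28]
```

move_arm(
  offset=[
    [0,0,2],
    [0,0,1.5],
    [0,0,0.75],
    [0,0,0],
    [0,0,0],
  ],
  twist=[
    [-0.004,0.0016,0],
    [0,0,0],
    [0,0,0],
    [0,0,0],
    [0,0,0],
  ],
  grip=[0.2,0.2,0.2,0.2,0.47],
)

```text
time: 8.85
ee_pos: [0.6126, 0.3128, 0.0357]
tcp_rot: [179.8, -0.1, 90.0]
wrist_force: [-0.1, 1.0, 0.2]
opening: 0.0363
grasp_force: 0.0
```

move_arm(
  offset=[
    [0,0,0],
    [0,0,0],
    [0,0,-2],
    [0,0,-4],
    [0,0,-3],
  ],
  twist=[
    [0,0,0],
    [0,0,0],
    [0,0,0],
    [0,0,0],
    [0,0,0],
  ],
  grip=[0.47,0.47,0.47,0.47,0.47],
)

```text
time: 9.35
ee_pos: [0.6124, 0.3127, 0.1273]
tcp_rot: [179.8, -0.1, 90.0]
wrist_force: [0.1, 1.1, -0.2]
opening: 0.0402
grasp_force: 0.0
```

move_arm(
  offset=[
    [-1.5,-2.2,0],
    [-2,-3,0],
    [-2,-3,0],
    [-2,-3,0],
    [-2,-3,0],
  ],
  twist=[
    [0,0,0],
    [0,0,0],
    [0,0,0],
    [0,0,0],
    [0,0,0],
  ],
  grip=[0.47,0.47,0.47,0.47,0.47],
)

```text
time: 9.85
ee_pos: [0.4691, 0.2171, 0.1249]
tcp_rot: [179.8, -0.1, 90.0]
wrist_force: [0.1, 0.2, 1.0]
opening: 0.0404
grasp_force: 0.0
```

move_arm(
  offset=[
    [-1.1,-1.5,0],
    [0,0,0],
    [0,0,0],
  ],
  twist=[
    [0,0,0],
    [0,0,0],
    [0,0,0],
  ],
  grip=[0.47,0.47,0.47],
)

```text
time: 10.15
ee_pos: [0.4557, 0.207, 0.1253]
tcp_rot: [179.8, -0.1, 89.9]
wrist_force: [0.7, 0.5, -0.1]
opening: 0.0401
grasp_force: 0.0
```

```bash
python3 -c "
from h import *
todo(90,[.4550,.206,.058])
p=viewer.camera('side'); cv2.imwrite('pics/s3.png',cv2.resize(p['color'][150:360,120:400,::-1],None,fx=2,fy=2))"
```

```text
[ 24.4  -2.6 -11.8  80.6   0.  114.5] [0.4557 0.207  0.1253] twist [ 0.0042 -0.0021 -0.001 ]
offset cm [-0.12 -0.1   6.73]
```

View pics/s3.png

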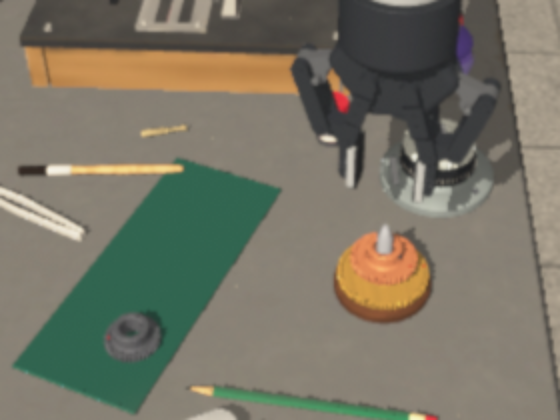

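The dark gear lies flat on the pad at crop (133,336). Next is the copper gear.

move_arm(
  offset=[
    [-0.1,-0.1,2.5],
    [0,0,2.7],
    [0,0,1.5],
    [0,0,0],
    [0,0,0],
  ],
  twist=[
    [0.004,-0.002,0],
    [0,0,0],
    [0,0,0],
    [0,0,0],
    [0,0,0],
  ],
  grip=[0.47,0.47,0.47,0.47,0.2],
)

```text
time: 10.7
ee_pos: [0.4546, 0.2061, 0.0575]
tcp_rot: [-179.9, 0.1, 90.0]
wrist_force: [1.4, 0.4, 1.3]
opening: 0.0269
grasp_force: 0.3
```

move_arm(
  offset=[
    [0,0,0],
    [0,0,0],
    [0,0,0],
    [0,0,0],
  ],
  twist=[
    [0,0,0],
    [0,0,0],
    [0,0,0],
    [0,0,0],
  ],
  grip=[0.2,0.2,0.2,0.2],
)

```text
time: 11.1
ee_pos: [0.4545, 0.206, 0.0579]
tcp_rot: [-180.0, 0.0, 90.0]
wrist_force: [1.3, 0.5, 1.1]
opening: 0.0232
grasp_force: 49.3
```

move_arm(
  offset=[
    [0,0,-1],
    [0,0,-2],
    [0,0,-2.5],
    [0,0,-1.5],
    [0,0,0],
  ],
  twist=[
    [0,0,0],
    [0,0,0],
    [0,0,0],
    [0,0,0],
    [0,0,0],
  ],
  grip=[0.2,0.2,0.2,0.2,0.2],
)

```text
time: 11.6
ee_pos: [0.4553, 0.2062, 0.1299]
tcp_rot: [179.9, -0.0, 89.9]
wrist_force: [0.2, -0.7, -1.0]
opening: 0.023
grasp_force: 49.7
```

```bash
python3 -c "
from h import *
todo(90,[.607,.240,.0345])"
```

```text
[ 24.4  -2.6 -11.3  81.2  -0.  114.4] [0.4553 0.2062 0.1299] twist [ 0.0017 -0.0006 -0.0009]
offset cm [ 3.38 15.15  9.57]
```

move_arm(
  offset=[
    [0.5,2.5,0],
    [0.7,3.2,0],
    [0.7,3.2,0.6],
    [0.7,3.2,1],
    [0.8,3.1,1],
  ],
  twist=[
    [0,0,0],
    [0,0,0],
    [0,0,0],
    [0,0,0],
    [0,0,0],
  ],
  grip=[0.2,0.2,0.2,0.2,0.2],
)

```text
time: 12.1
ee_pos: [0.6072, 0.2397, 0.0995]
tcp_rot: [-179.8, 0.1, 89.9]
wrist_force: [-1.2, -0.7, -1.5]
opening: 0.0232
grasp_force: 49.7
```

move_arm(
  offset=[
    [0,0,2],
    [0,0,2],
    [0,0,0],
    [0,0,0],
  ],
  twist=[
    [0,0,0],
    [0,0,0],
    [0,0,0],
    [0,0,0],
  ],
  grip=[0.2,0.2,0.2,0.2],
)

```text
time: 12.5
ee_pos: [0.6056, 0.2394, 0.0605]
tcp_rot: [-179.8, 0.1, 90.0]
wrist_force: [-0.3, 0.2, -0.4]
opening: 0.0228
grasp_force: 49.8
```

```bash
python3 -c "
from h import *
todo(90,[.607,.240,.034])"
```

```text
[ 21.6  19.5   5.8  76.5  -0.  111.6] [0.6056 0.2394 0.0605] twist [-0.0033  0.0016 -0.0008]
offset cm [0.06 0.15 2.65]
```

move_arm(
  offset=[
    [0,0,1.5],
    [0,0,1.15],
    [0,0,0],
    [0,0,0],
    [0,0,0],
  ],
  twist=[
    [-0.003,0.0016,0],
    [0,0,0],
    [0,0,0],
    [0,0,0],
    [0,0,0],
  ],
  grip=[0.2,0.2,0.2,0.47,0.47],
)

```text
time: 13.0
ee_pos: [0.6067, 0.2399, 0.0359]
tcp_rot: [179.8, -0.1, 90.0]
wrist_force: [-0.3, -0.3, -0.1]
opening: 0.0399
grasp_force: 0.0
```

move_arm(
  offset=[
    [0,0,0],
    [0,0,-2],
    [0,0,-4],
    [0,0,-3],
    [-1,-1,0],
  ],
  twist=[
    [0,0,0],
    [0,0,0],
    [0,0,0],
    [0,0,0],
    [0,0,0],
  ],
  grip=[0.47,0.47,0.47,0.47,0.47],
)

```text
time: 13.5
ee_pos: [0.5985, 0.2309, 0.1305]
tcp_rot: [179.5, -0.2, 90.0]
wrist_force: [0.4, -0.1, -0.1]
opening: 0.0407
grasp_force: 0.0
```

move_arm(
  offset=[
    [-3,-3,0],
    [-3,-3,0],
    [-3,-3,0],
    [-3,-3,0],
    [-3,-3,0],
  ],
  twist=[
    [0,0,0],
    [0,0,0],
    [0,0,0],
    [0,0,0],
    [0,0,0],
  ],
  grip=[0.47,0.47,0.47,0.47,0.47],
)

```text
time: 14.0
ee_pos: [0.4448, 0.0788, 0.1249]
tcp_rot: [179.9, -0.1, 90.0]
wrist_force: [-0.1, -0.3, 0.5]
opening: 0.04
grasp_force: 0.0
```

move_arm(
  offset=[
    [-0.4,-0.5,0],
    [0,0,0],
    [0,0,0],
  ],
  twist=[
    [0,0,0],
    [0,0,0],
    [0,0,0],
  ],
  grip=[0.47,0.47,0.47],
)

```text
time: 14.3
ee_pos: [0.4419, 0.0762, 0.125]
tcp_rot: [179.8, -0.1, 89.9]
wrist_force: [-0.2, 0.5, -0.1]
opening: 0.0401
grasp_force: 0.0
```

```bash
python3 -c "
from h import *
todo(90,[.4415,.0758,.066])"
```

```text
[  9.8  -9.8 -18.4  81.2   0.   99.8] [0.4419 0.0762 0.125 ] twist [ 0.003  -0.0013 -0.0009]
offset cm [-0.04 -0.05  5.9 ]
```

move_arm(
  offset=[
    [-0.04,-0.05,2.5],
    [0,0,2.2],
    [0,0,1.2],
    [0,0,0],
    [0,0,0],
  ],
  twist=[
    [0.003,-0.0013,0],
    [0,0,0],
    [0,0,0],
    [0,0,0],
    [0,0,0],
  ],
  grip=[0.47,0.47,0.47,0.47,0.2],
)

```text
time: 14.8
ee_pos: [0.4409, 0.0757, 0.0658]
tcp_rot: [-179.9, 0.0, 90.0]
wrist_force: [-0.4, -0.3, 0.3]
opening: 0.0267
grasp_force: 0.2
```

move_arm(
  offset=[
    [0,0,0],
    [0,0,0],
    [0,0,0],
    [0,0,0],
  ],
  twist=[
    [0,0,0],
    [0,0,0],
    [0,0,0],
    [0,0,0],
  ],
  grip=[0.2,0.2,0.2,0.2],
)

```text
time: 15.2
ee_pos: [0.441, 0.0755, 0.0661]
tcp_rot: [-180.0, -0.0, 90.0]
wrist_force: [0.7, 2.0, 4.0]
opening: 0.0231
grasp_force: 49.5
```

move_arm(
  offset=[
    [0,0,-1],
    [0,0,-2],
    [0,0,-2.5],
    [0,0,-1.5],
    [0,0,0],
  ],
  twist=[
    [0,0,0],
    [0,0,0],
    [0,0,0],
    [0,0,0],
    [0,0,0],
  ],
  grip=[0.2,0.2,0.2,0.2,0.2],
)

```text
time: 15.7
ee_pos: [0.4414, 0.0754, 0.1373]
tcp_rot: [179.9, 0.0, 89.9]
wrist_force: [-0.6, -0.2, -1.3]
opening: 0.0233
grasp_force: 50.0
```

move_arm(
  offset=[
    [1.4,2.4,0],
    [1.9,3.3,0],
    [1.9,3.4,0],
    [1.9,3.4,0.7],
    [2,3.4,1],
  ],
  twist=[
    [0,0,0],
    [0,0,0],
    [0,0,0],
    [0,0,0],
    [0,0,0],
  ],
  grip=[0.2,0.2,0.2,0.2,0.2],
)

```text
time: 16.2
ee_pos: [0.6007, 0.1668, 0.1167]
tcp_rot: [-179.9, 0.0, 89.9]
wrist_force: [0.0, -0.5, -0.9]
opening: 0.0233
grasp_force: 50.0
```

move_arm(
  offset=[
    [0,0,2],
    [0,0,2],
    [0,0,0],
    [0,0,0],
  ],
  twist=[
    [0,0,0],
    [0,0,0],
    [0,0,0],
    [0,0,0],
  ],
  grip=[0.2,0.2,0.2,0.2],
)

```text
time: 16.6
ee_pos: [0.5989, 0.166, 0.0773]
tcp_rot: [-179.8, 0.1, 89.9]
wrist_force: [0.2, 0.7, -0.8]
opening: 0.0229
grasp_force: 50.0
```

```bash
python3 -c "
from h import *
todo(90,[.601,.167,.034])
p=viewer.camera('side'); cv2.imwrite('pics/s4.png',cv2.resize(p['color'][150:360,120:400,::-1],None,fx=2,fy=2))"
```

```text
[ 15.5  15.1   2.1  77.3  -0.  105.5] [0.5989 0.166  0.0773] twist [-0.0034  0.0011 -0.0009]
offset cm [0.11 0.22 4.33]
```

View pics/s4.png

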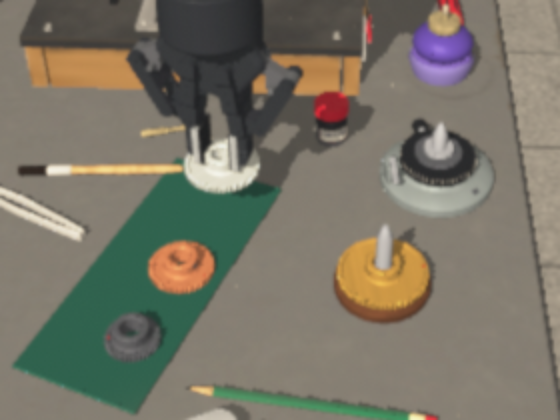

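The copper gear at crop (182,266) and the dark gear at (133,336) lie flat on the pad. The aluminium gear is held above the pad. I'll set it down and go for the brass one.

move_arm(
  offset=[
    [0.1,0.2,2],
    [0,0,1.6],
    [0,0,0.7],
    [0,0,0],
    [0,0,0],
  ],
  twist=[
    [-0.003,0.001,0],
    [0,0,0],
    [0,0,0],
    [0,0,0],
    [0,0,0],
  ],
  grip=[0.2,0.2,0.2,0.2,0.47],
)

```text
time: 17.15
ee_pos: [0.6017, 0.1672, 0.0358]
tcp_rot: [179.9, -0.0, 89.9]
wrist_force: [0.5, 0.1, 0.5]
opening: 0.0362
grasp_force: 0.0
```

move_arm(
  offset=[
    [0,0,0],
    [0,0,0],
    [0,0,-2],
    [0,0,-4],
    [0,0,-3],
  ],
  twist=[
    [0,0,0],
    [0,0,0],
    [0,0,0],
    [0,0,0],
    [0,0,0],
  ],
  grip=[0.47,0.47,0.47,0.47,0.47],
)

```text
time: 17.65
ee_pos: [0.6016, 0.1672, 0.1273]
tcp_rot: [179.9, -0.0, 90.0]
wrist_force: [1.6, 0.2, 1.0]
opening: 0.0402
grasp_force: 0.0
```

move_arm(
  offset=[
    [0.7,-2.5,0],
    [0.8,-3,0],
    [0.8,-3,0],
    [0.8,-3,0],
    [0.8,-3,0],
  ],
  twist=[
    [0,0,0],
    [0,0,0],
    [0,0,0],
    [0,0,0],
    [0,0,0],
  ],
  grip=[0.47,0.47,0.47,0.47,0.47],
)

```text
time: 18.15
ee_pos: [0.4554, 0.2065, 0.1253]
tcp_rot: [179.9, -0.1, 89.9]
wrist_force: [0.5, 0.4, 1.6]
opening: 0.04
grasp_force: 0.0
```

move_arm(
  offset=[
    [0,0,0],
    [0,0,0],
  ],
  twist=[
    [0,0,0],
    [0,0,0],
  ],
  grip=[0.47,0.47],
)

```text
time: 18.35
ee_pos: [0.4566, 0.2066, 0.1257]
tcp_rot: [179.8, -0.1, 90.0]
wrist_force: [0.6, 0.1, 0.1]
opening: 0.0404
grasp_force: 0.0
```

```bash
python3 -c "
from h import *
todo(90,[.4550,.206,.042])
p=viewer.camera('side'); cv2.imwrite('pics/s5.png',cv2.resize(p['color'][150:360,120:400,::-1],None,fx=2,fy=2))"
```

```text
[ 24.4  -2.5 -11.6  80.7  -0.  114.3] [0.4566 0.2066 0.1257] twist [ 0.0031 -0.0011  0.0002]
offset cm [-0.07 -0.18  8.37]
```

View pics/s5.png

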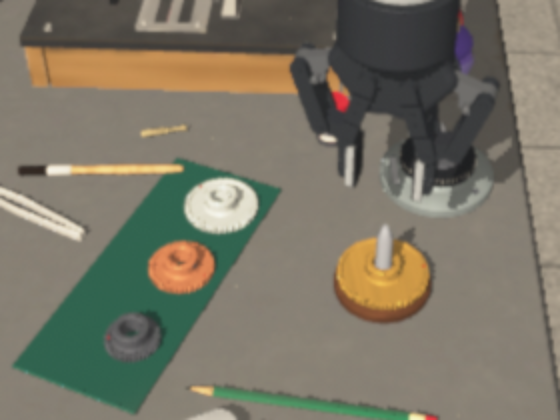

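All three smaller gears lie flat on the pad, at crop (222,203), (182,266) and (133,336). The brass gear is next.

move_arm(
  offset=[
    [-0.07,-0.18,3],
    [0,0,3],
    [0,0,2.35],
    [0,0,0],
    [0,0,0],
  ],
  twist=[
    [0.003,-0.001,0],
    [0,0,0],
    [0,0,0],
    [0,0,0],
    [0,0,0],
  ],
  grip=[0.47,0.47,0.47,0.47,0.2],
  force=60,
)

```text
time: 18.9
ee_pos: [0.4554, 0.2052, 0.0411]
tcp_rot: [-179.9, 0.0, 89.9]
wrist_force: [4.7, -0.6, 0.5]
opening: 0.0267
grasp_force: 1.5
```

move_arm(
  offset=[
    [0,0,0],
    [0,0,0],
    [0,0,0],
    [0,0,0],
  ],
  twist=[
    [0,0,0],
    [0,0,0],
    [0,0,0],
    [0,0,0],
  ],
  grip=[0.2,0.2,0.2,0.2],
)

```text
time: 19.3
ee_pos: [0.4549, 0.2056, 0.0416]
tcp_rot: [-179.9, 0.0, 89.9]
wrist_force: [1.4, -1.0, 0.4]
opening: 0.0228
grasp_force: 58.8
```

move_arm(
  offset=[
    [0,0,-1],
    [0,0,-2],
    [0,0,-2.5],
    [0,0,-2.5],
    [0,0,0],
  ],
  twist=[
    [0,0,0],
    [0,0,0],
    [0,0,0],
    [0,0,0],
    [0,0,0],
  ],
  grip=[0.2,0.2,0.2,0.2,0.2],
)

```text
time: 19.8
ee_pos: [0.456, 0.2063, 0.1252]
tcp_rot: [179.8, -0.1, 90.0]
wrist_force: [0.3, 0.9, -1.9]
opening: 0.0228
grasp_force: 59.3
```

move_arm(
  offset=[
    [-2,-0.2,0],
    [-3,-0.3,0],
    [-3,-0.3,0],
    [-3,-0.3,0],
    [-2,-0.2,0],
  ],
  twist=[
    [0,0,0],
    [0,0,0],
    [0,0,0],
    [0,0,0],
    [0,0,0],
  ],
  grip=[0.2,0.2,0.2,0.2,0.2],
)

```text
time: 20.3
ee_pos: [0.4407, 0.0741, 0.1207]
tcp_rot: [-179.8, 0.0, 89.9]
wrist_force: [-0.5, 0.4, -2.5]
opening: 0.0225
grasp_force: 59.3
```

move_arm(
  offset=[
    [0,0,0],
    [0,0,0],
  ],
  twist=[
    [0,0,0],
    [0,0,0],
  ],
  grip=[0.2,0.2],
)

```text
time: 20.5
ee_pos: [0.4414, 0.0755, 0.1211]
tcp_rot: [-179.9, 0.0, 89.9]
wrist_force: [0.3, -0.8, -3.0]
opening: 0.0224
grasp_force: 59.3
```

```bash
python3 -c "
from h import *
todo(90,[.4412,.0756,.066])
p=viewer.camera('side'); cv2.imwrite('pics/s6.png',cv2.resize(p['color'][130:340,200:480,::-1],None,fx=2.5,fy=2.5))"
```

```text
[  9.7  -9.5 -18.6  81.1   0.   99.8] [0.4414 0.0755 0.1211] twist [-0.0022  0.0003 -0.0018]
offset cm [ 0.01 -0.    5.51]
```

View pics/s6.png

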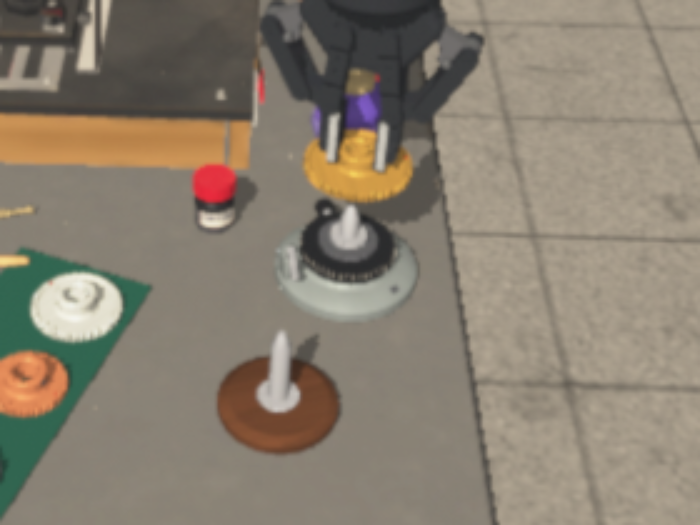

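The brass gear is held level at crop (358,163), over the arbor tip at (350,210). Lowering.

move_arm(
  offset=[
    [0,0,2],
    [0,0,1],
    [0,0,1],
    [0,0,0],
    [0,0,0],
  ],
  twist=[
    [-0.002,0,0],
    [0,0,0],
    [0,0,0],
    [0,0,0],
    [0,0,0],
  ],
  grip=[0.2,0.2,0.2,0.2,0.2],
)

```text
time: 21.05
ee_pos: [0.4415, 0.0758, 0.0816]
tcp_rot: [180.0, 0.0, 90.0]
wrist_force: [-0.1, -0.2, -1.4]
opening: 0.0224
grasp_force: 59.3
```

move_arm(
  offset=[
    [0,0,0.8],
    [0,0,0.6],
    [0,0,0],
    [0,0,0],
  ],
  twist=[
    [0,0,0],
    [0,0,0],
    [0,0,0],
    [0,0,0],
  ],
  grip=[0.2,0.2,0.2,0.2],
)

```text
time: 21.45
ee_pos: [0.4415, 0.0755, 0.0673]
tcp_rot: [180.0, 0.0, 89.9]
wrist_force: [-0.9, -0.3, -1.6]
opening: 0.0226
grasp_force: 59.3
```

move_arm(
  offset=[
    [0,0,0.1],
    [0,0,0],
    [0,0,0],
    [0,0,0],
    [0,0,0],
  ],
  twist=[
    [0,0,0],
    [0,0,0],
    [0,0,0],
    [0,0,0],
    [0,0,0],
  ],
  grip=[0.2,0.47,0.47,0.47,0.47],
)

```text
time: 21.95
ee_pos: [0.4417, 0.0756, 0.0667]
tcp_rot: [180.0, 0.0, 90.0]
wrist_force: [0.2, 0.4, 0.1]
opening: 0.04
grasp_force: 0.0
```

move_arm(
  offset=[
    [0,0,-1],
    [0,0,-3],
    [0,0,-2.5],
    [0,0,0],
  ],
  twist=[
    [0,0,0],
    [0,0,0],
    [0,0,0],
    [0,0,0],
  ],
  grip=[0.47,0.47,0.47,0.47],
)

```text
time: 22.35
ee_pos: [0.4432, 0.0759, 0.1356]
tcp_rot: [179.7, -0.0, 90.0]
wrist_force: [-0.0, 0.8, 0.2]
opening: 0.0402
grasp_force: 0.0
```

move_arm(
  offset=[
    [1.4,2.4,0],
    [1.9,3.3,0],
    [1.9,3.4,0],
    [1.9,3.4,0],
    [2,3.4,0],
  ],
  twist=[
    [0,0,0],
    [0,0,0],
    [0,0,0],
    [0,0,0],
    [0,0,0],
  ],
  grip=[0.47,0.47,0.47,0.47,0.47],
)

```text
time: 22.85
ee_pos: [0.6018, 0.1672, 0.1313]
tcp_rot: [180.0, 0.0, 89.9]
wrist_force: [0.7, -0.3, 1.3]
opening: 0.0403
grasp_force: 0.0
```

move_arm(
  offset=[
    [0,0,2],
    [0,0,0],
    [0,0,0],
  ],
  twist=[
    [0,0,0],
    [0,0,0],
    [0,0,0],
  ],
  grip=[0.47,0.47,0.47],
)

```text
time: 23.15
ee_pos: [0.5999, 0.1662, 0.1112]
tcp_rot: [-179.9, 0.1, 90.0]
wrist_force: [0.7, 0.3, -0.6]
opening: 0.0398
grasp_force: 0.0
```

```bash
python3 -c "
from h import *
todo(90,[.6017,.1672,.0335])
p=viewer.camera('side'); cv2.imwrite('pics/s7.png',cv2.resize(p['color'][130:340,200:480,::-1],None,fx=2.5,fy=2.5))
X=cloud(p); m=(p['depth']>0)&(np.hypot(X[...,0]-.4415,X[...,1]-.0758)<.036)
for lo,hi in[(.035,.038),(.038,.045),(.046,.054),(.054,.062)]:
  P=X[m&(X[...,2]>lo)&(X[...,2]<hi)]
  if len(P): print(lo,len(P),P.mean(0).round(4),[np.round(v,1) for v in cv2.minEnclosingCircle((P[:,:2]*1000).astype(np.float32))])
"
```

```text
[ 15.5  14.5   5.2  80.8  -0.  105.5] [0.5999 0.1662 0.1112] twist [-0.0014  0.001  -0.0009]
offset cm [0.11 0.19 7.77]
0.035 98 [0.4399 0.0888 0.0371] [array([440.6,  77.8]), np.float64(33.7)]
0.038 706 [0.4404 0.0793 0.0399] [array([441.8,  75.8]), np.float64(35.7)]
0.046 139 [0.4407 0.079  0.0498] [array([439.5,  77. ]), np.float64(14.5)]
0.054 14 [0.4415 0.0768 0.0566] [array([441.7,  77.3]), np.float64(3.5)]
```

View pics/s7.png

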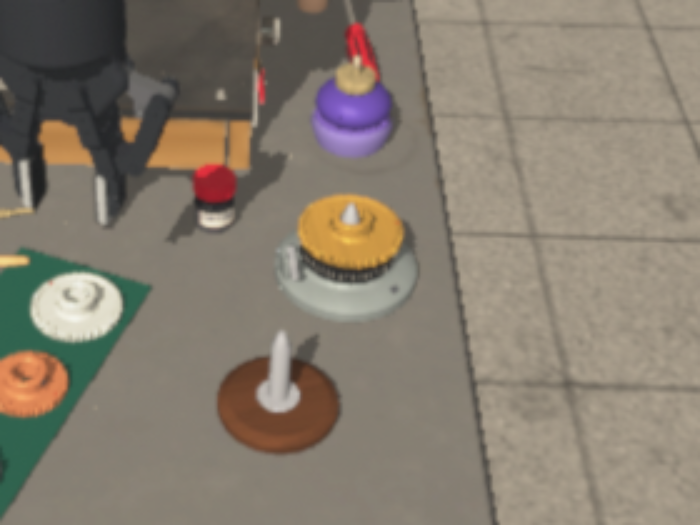

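The brass gear is seated at crop (350,232), and its disc height matches the aluminium gear's earlier reading. Now the aluminium gear goes to the post.

move_arm(
  offset=[
    [0.1,0.2,3],
    [0,0,3],
    [0,0,1.75],
    [0,0,0],
    [0,0,0],
  ],
  twist=[
    [-0.001,0.001,0],
    [0,0,0],
    [0,0,0],
    [0,0,0],
    [0,0,0],
  ],
  grip=[0.47,0.47,0.47,0.47,0.2],
  force=50,
)

```text
time: 23.7
ee_pos: [0.6029, 0.1673, 0.0357]
tcp_rot: [179.8, -0.1, 89.9]
wrist_force: [-0.1, -0.7, 0.3]
opening: 0.0268
grasp_force: 0.1
```

move_arm(
  offset=[
    [0,0,0],
    [0,0,0],
    [0,0,0],
    [0,0,0],
  ],
  twist=[
    [0,0,0],
    [0,0,0],
    [0,0,0],
    [0,0,0],
  ],
  grip=[0.2,0.2,0.2,0.2],
)

```text
time: 24.1
ee_pos: [0.6036, 0.1676, 0.0361]
tcp_rot: [179.8, -0.1, 89.9]
wrist_force: [-2.1, -0.6, 6.9]
opening: 0.0225
grasp_force: 49.9
```

move_arm(
  offset=[
    [0,0,-1],
    [0,0,-3],
    [0,0,-3],
    [0,0,-2],
    [0,0,0],
  ],
  twist=[
    [0,0,0],
    [0,0,0],
    [0,0,0],
    [0,0,0],
    [0,0,0],
  ],
  grip=[0.2,0.2,0.2,0.2,0.2],
)

```text
time: 24.6
ee_pos: [0.6041, 0.1679, 0.1283]
tcp_rot: [179.6, -0.1, 90.0]
wrist_force: [0.3, 0.4, -1.8]
opening: 0.0225
grasp_force: 49.2
```

move_arm(
  offset=[
    [0.7,-2.5,0],
    [0.8,-3,0],
    [0.8,-3,0],
    [0.8,-3,0],
    [0.8,-3,0],
  ],
  twist=[
    [0,0,0],
    [0,0,0],
    [0,0,0],
    [0,0,0],
    [0,0,0],
  ],
  grip=[0.2,0.2,0.2,0.2,0.2],
)

```text
time: 25.1
ee_pos: [0.4561, 0.2066, 0.1229]
tcp_rot: [180.0, -0.0, 89.9]
wrist_force: [-0.1, 0.5, -0.5]
opening: 0.0224
grasp_force: 49.2
```

move_arm(
  offset=[
    [0,0,0],
    [0,0,0],
    [0,0,0],
  ],
  twist=[
    [0,0,0],
    [0,0,0],
    [0,0,0],
  ],
  grip=[0.2,0.2,0.2],
)

```text
time: 25.4
ee_pos: [0.4581, 0.2065, 0.1236]
tcp_rot: [179.9, -0.0, 89.9]
wrist_force: [0.8, -0.7, -1.5]
opening: 0.0222
grasp_force: 49.3
```

```bash
cat >> h.py <<'E'
def disc(xy,lo,hi,rad=.05):
    for c in('side','top'):
        p=viewer.camera(c); X=cloud(p); m=(p['depth']>0)&(np.hypot(X[...,0]-xy[0],X[...,1]-xy[1])<rad)&(X[...,2]>lo)&(X[...,2]<hi)
        P=X[m]; print(c,len(P),P.mean(0).round(4) if len(P) else '',[np.round(v,1) for v in cv2.minEnclosingCircle((P[:,:2]*1000).astype(np.float32))] if len(P) else '')
E
python3 -c "
from h import *
todo(90,[.4550,.206,.0425])
o=bot.get_obs()['ee_pos']; z=o[2]-.0305
disc(o,z-.004,z+.01)"
```

```text
[ 24.3  -2.2 -11.5  80.5  -0.  114.3] [0.4581 0.2065 0.1236] twist [ 0.0015 -0.0004 -0.0009]
offset cm [-0.05 -0.32  8.1 ]
side 703 [0.4559 0.2152 0.0947] [array([457.1, 206. ]), np.float64(30.2)]
top 0
```

move_arm(
  offset=[
    [-0.03,-0.28,1],
    [0,0,1.5],
    [0,0,1],
    [0,0,0],
    [0,0,0],
  ],
  twist=[
    [0.001,0,0],
    [0,0,0],
    [0,0,0],
    [0,0,0],
    [0,0,0],
  ],
  grip=[0.2,0.2,0.2,0.2,0.2],
)

```text
time: 26.0
ee_pos: [0.4546, 0.2061, 0.0883]
tcp_rot: [-180.0, -0.0, 90.0]
wrist_force: [-0.3, -0.2, -2.3]
opening: 0.0225
grasp_force: 49.3
```

move_arm(
  offset=[
    [0,0,1.5],
    [0,0,1.5],
    [0,0,1.0],
    [0,0,0],
    [0,0,0],
  ],
  twist=[
    [0,0,0],
    [0,0,0],
    [0,0,0],
    [0,0,0],
    [0,0,0],
  ],
  grip=[0.2,0.2,0.2,0.2,0.2],
)

```text
time: 26.5
ee_pos: [0.4547, 0.2062, 0.0485]
tcp_rot: [-180.0, -0.0, 90.0]
wrist_force: [-0.2, 0.3, -1.0]
opening: 0.0219
grasp_force: 49.3
```

move_arm(
  offset=[
    [0,0,0.3],
    [0,0,0],
    [0,0,0],
    [0,0,0],
    [0,0,0],
  ],
  twist=[
    [0,0,0],
    [0,0,0],
    [0,0,0],
    [0,0,0],
    [0,0,0],
  ],
  grip=[0.2,0.2,0.47,0.47,0.47],
)

```text
time: 27.0
ee_pos: [0.4551, 0.2064, 0.0461]
tcp_rot: [179.9, -0.0, 90.0]
wrist_force: [-0.8, 0.1, 0.9]
opening: 0.04
grasp_force: 0.0
```

move_arm(
  offset=[
    [0,0,-2],
    [0,0,-3.5],
    [0,0,-2.5],
    [0,0,0],
  ],
  twist=[
    [0,0,0],
    [0,0,0],
    [0,0,0],
    [0,0,0],
  ],
  grip=[0.47,0.47,0.47,0.47],
)

```text
time: 27.4
ee_pos: [0.4564, 0.207, 0.1297]
tcp_rot: [179.7, -0.2, 90.0]
wrist_force: [0.7, 1.1, 0.0]
opening: 0.0405
grasp_force: 0.0
```

move_arm(
  offset=[
    [0.5,2.5,0],
    [0.7,3.2,0],
    [0.7,3.2,0],
    [0.7,3.2,0],
    [0.8,3.1,0],
  ],
  twist=[
    [0,0,0],
    [0,0,0],
    [0,0,0],
    [0,0,0],
    [0,0,0],
  ],
  grip=[0.47,0.47,0.47,0.47,0.47],
)

```text
time: 27.9
ee_pos: [0.608, 0.2402, 0.1249]
tcp_rot: [-180.0, -0.0, 89.9]
wrist_force: [-0.4, 0.9, 1.5]
opening: 0.0402
grasp_force: 0.0
```

move_arm(
  offset=[
    [0,0,3],
    [0,0,2],
    [0,0,0],
    [0,0,0],
  ],
  twist=[
    [0,0,0],
    [0,0,0],
    [0,0,0],
    [0,0,0],
  ],
  grip=[0.47,0.47,0.47,0.47],
)

```text
time: 28.3
ee_pos: [0.6065, 0.24, 0.0757]
tcp_rot: [-180.0, -0.0, 90.0]
wrist_force: [-0.4, 0.6, 0.6]
opening: 0.0402
grasp_force: 0.0
```

```bash
python3 -c "
from h import *
todo(90,[.6067,.2399,.0335])
disc([.455,.206],.014,.021)
p=viewer.camera('side'); cv2.imwrite('pics/s8.png',cv2.resize(p['color'][150:360,120:400,::-1],None,fx=2,fy=2))"
```

```text
[ 21.6  19.1   7.   77.9   0.  111.6] [0.6065 0.24   0.0757] twist [-0.0006 -0.0001 -0.0008]
offset cm [-0.01  0.02  4.22]
side 653 [0.4532 0.2102 0.016 ] [array([454.4, 205.3]), np.float64(30.7)]
top 0
```

View pics/s8.png

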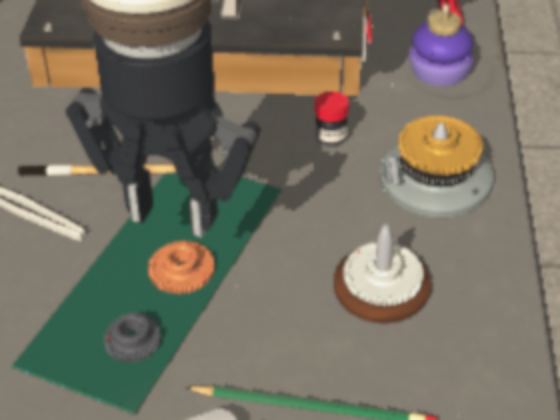

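The aluminium gear is seated on the post at crop (382,272). Copper next.

move_arm(
  offset=[
    [0,0,2],
    [0,0,1.5],
    [0,0,0.8],
    [0,0,0],
    [0,0,0],
  ],
  twist=[
    [0,0,0],
    [0,0,0],
    [0,0,0],
    [0,0,0],
    [0,0,0],
  ],
  grip=[0.47,0.47,0.47,0.47,0.2],
)

```text
time: 28.95
ee_pos: [0.607, 0.2402, 0.0333]
tcp_rot: [180.0, -0.0, 90.0]
wrist_force: [0.0, -0.3, 0.7]
opening: 0.0269
grasp_force: 0.1
```

move_arm(
  offset=[
    [0,0,0],
    [0,0,0],
    [0,0,0],
    [0,0,0],
  ],
  twist=[
    [0,0,0],
    [0,0,0],
    [0,0,0],
    [0,0,0],
  ],
  grip=[0.2,0.2,0.2,0.2],
)

```text
time: 29.35
ee_pos: [0.6073, 0.2404, 0.0337]
tcp_rot: [179.9, -0.1, 90.0]
wrist_force: [-1.4, -0.1, 4.4]
opening: 0.023
grasp_force: 49.6
```

move_arm(
  offset=[
    [0,0,-1],
    [0,0,-3],
    [0,0,-3],
    [0,0,-2.5],
    [0,0,0],
  ],
  twist=[
    [0,0,0],
    [0,0,0],
    [0,0,0],
    [0,0,0],
    [0,0,0],
  ],
  grip=[0.2,0.2,0.2,0.2,0.2],
)

```text
time: 29.85
ee_pos: [0.6083, 0.2407, 0.1326]
tcp_rot: [179.7, -0.2, 90.0]
wrist_force: [-0.6, 0.5, -1.8]
opening: 0.023
grasp_force: 49.2
```

move_arm(
  offset=[
    [-0.5,-2.5,0],
    [-0.7,-3.2,0],
    [-0.7,-3.2,0],
    [-0.7,-3.2,0],
    [-0.8,-3.2,0],
  ],
  twist=[
    [0,0,0],
    [0,0,0],
    [0,0,0],
    [0,0,0],
    [0,0,0],
  ],
  grip=[0.2,0.2,0.2,0.2,0.2],
)

```text
time: 30.35
ee_pos: [0.4521, 0.2058, 0.1268]
tcp_rot: [-180.0, 0.0, 90.0]
wrist_force: [-0.2, 0.6, -0.8]
opening: 0.0227
grasp_force: 49.3
```

move_arm(
  offset=[
    [0,0,0],
    [0,0,0],
    [0,0,0],
  ],
  twist=[
    [0,0,0],
    [0,0,0],
    [0,0,0],
  ],
  grip=[0.2,0.2,0.2],
)

```text
time: 30.65
ee_pos: [0.4543, 0.2064, 0.1276]
tcp_rot: [180.0, -0.0, 90.0]
wrist_force: [0.2, -0.3, -1.0]
opening: 0.0229
grasp_force: 49.4
```

```bash
python3 -c "
from h import *
todo(90,[.4548,.206,.06])
o=bot.get_obs()['ee_pos']; z=o[2]-.032
disc(o,z-.004,z+.01)"
```

```text
[ 24.4  -2.7 -11.6  81.    0.  114.5] [0.4543 0.2064 0.1276] twist [ 0.0006 -0.0005 -0.0008]
offset cm [-0.04  0.04  6.76]
side 396 [0.4522 0.2158 0.1007] [array([453.6, 205.5]), np.float64(25.3)]
top 0
```

move_arm(
  offset=[
    [0,0.08,1],
    [0,0,1.5],
    [0,0,1],
    [0,0,0],
    [0,0,0],
  ],
  twist=[
    [0,0,0],
    [0,0,0],
    [0,0,0],
    [0,0,0],
    [0,0,0],
  ],
  grip=[0.2,0.2,0.2,0.2,0.2],
)

```text
time: 31.25
ee_pos: [0.4544, 0.2061, 0.0923]
tcp_rot: [-180.0, -0.0, 90.0]
wrist_force: [1.0, 0.0, -1.4]
opening: 0.023
grasp_force: 49.4
```

move_arm(
  offset=[
    [0,0,1.2],
    [0,0,1.2],
    [0,0,0.8],
    [0,0,0],
    [0,0,0],
  ],
  twist=[
    [0,0,0],
    [0,0,0],
    [0,0,0],
    [0,0,0],
    [0,0,0],
  ],
  grip=[0.2,0.2,0.2,0.2,0.2],
)

```text
time: 31.75
ee_pos: [0.4545, 0.2062, 0.0606]
tcp_rot: [-180.0, -0.0, 90.0]
wrist_force: [-0.7, 0.4, -0.7]
opening: 0.0228
grasp_force: 49.4
```

move_arm(
  offset=[
    [0,0,0.1],
    [0,0,0],
    [0,0,0],
    [0,0,0],
    [0,0,0],
  ],
  twist=[
    [0,0,0],
    [0,0,0],
    [0,0,0],
    [0,0,0],
    [0,0,0],
  ],
  grip=[0.2,0.2,0.47,0.47,0.47],
)

```text
time: 32.25
ee_pos: [0.4548, 0.2063, 0.06]
tcp_rot: [180.0, -0.0, 90.0]
wrist_force: [-0.2, 0.3, -0.3]
opening: 0.0402
grasp_force: 0.0
```

move_arm(
  offset=[
    [0,0,-2],
    [0,0,-3],
    [0,0,-2],
    [0,0,0],
  ],
  twist=[
    [0,0,0],
    [0,0,0],
    [0,0,0],
    [0,0,0],
  ],
  grip=[0.47,0.47,0.47,0.47],
)

```text
time: 32.65
ee_pos: [0.4559, 0.2068, 0.1329]
tcp_rot: [179.7, -0.1, 90.0]
wrist_force: [0.4, 0.1, -0.2]
opening: 0.0396
grasp_force: 0.0
```

move_arm(
  offset=[
    [1.5,2.2,0],
    [2,3,0],
    [2,3,0],
    [2,3,0],
    [2,3,0],
  ],
  twist=[
    [0,0,0],
    [0,0,0],
    [0,0,0],
    [0,0,0],
    [0,0,0],
  ],
  grip=[0.47,0.47,0.47,0.47,0.47],
)

```text
time: 33.15
ee_pos: [0.5976, 0.3018, 0.1287]
tcp_rot: [-180.0, -0.0, 90.0]
wrist_force: [0.6, 0.1, 0.8]
opening: 0.0402
grasp_force: 0.0
```

move_arm(
  offset=[
    [1.1,1.5,2],
    [0,0,3],
    [0,0,0],
    [0,0,0],
  ],
  twist=[
    [0,0,0],
    [0,0,0],
    [0,0,0],
    [0,0,0],
  ],
  grip=[0.47,0.47,0.47,0.47],
)

```text
time: 33.55
ee_pos: [0.611, 0.3118, 0.0792]
tcp_rot: [-179.9, 0.0, 90.0]
wrist_force: [0.5, -0.1, 0.4]
opening: 0.04
grasp_force: 0.0
```

```bash
python3 -c "
from h import *
todo(90,[.6125,.3127,.0335])
disc([.455,.206],.03,.037)"
```

```text
[ 27.   23.8  13.5  79.7   0.  117.1] [0.611  0.3118 0.0792] twist [-0.0017  0.0005 -0.0008]
offset cm [0.1  0.15 4.57]
side 419 [0.4529 0.2102 0.0323] [array([454.4, 205.3]), np.float64(25.5)]
top 0
```

move_arm(
  offset=[
    [0.1,0.1,2],
    [0,0,1.8],
    [0,0,0.8],
    [0,0,0],
    [0,0,0],
  ],
  twist=[
    [0,0,0],
    [0,0,0],
    [0,0,0],
    [0,0,0],
    [0,0,0],
  ],
  grip=[0.47,0.47,0.47,0.47,0.2],
)

```text
time: 34.15
ee_pos: [0.6132, 0.3133, 0.0355]
tcp_rot: [179.9, -0.1, 90.0]
wrist_force: [0.4, -0.7, 0.5]
opening: 0.0268
grasp_force: 0.2
```

move_arm(
  offset=[
    [0,0,0],
    [0,0,0],
    [0,0,0],
    [0,0,0],
  ],
  twist=[
    [0,0,0],
    [0,0,0],
    [0,0,0],
    [0,0,0],
  ],
  grip=[0.2,0.2,0.2,0.2],
)

```text
time: 34.55
ee_pos: [0.6134, 0.3135, 0.0358]
tcp_rot: [179.9, -0.1, 90.0]
wrist_force: [-1.8, -0.4, 6.8]
opening: 0.0225
grasp_force: 48.9
```

move_arm(
  offset=[
    [0,0,-1],
    [0,0,-3],
    [0,0,-3],
    [0,0,-3],
    [0,0,0],
  ],
  twist=[
    [0,0,0],
    [0,0,0],
    [0,0,0],
    [0,0,0],
    [0,0,0],
  ],
  grip=[0.2,0.2,0.2,0.2,0.2],
)

```text
time: 35.05
ee_pos: [0.6144, 0.314, 0.1401]
tcp_rot: [179.6, -0.2, 90.0]
wrist_force: [1.1, 0.3, 0.4]
opening: 0.0222
grasp_force: 49.1
```

move_arm(
  offset=[
    [-1.5,-2.2,0],
    [-2,-3,0],
    [-2,-3,0],
    [-2,-3,0],
    [-2,-3,0],
  ],
  twist=[
    [0,0,0],
    [0,0,0],
    [0,0,0],
    [0,0,0],
    [0,0,0],
  ],
  grip=[0.2,0.2,0.2,0.2,0.2],
)

```text
time: 35.55
ee_pos: [0.4693, 0.2174, 0.1337]
tcp_rot: [180.0, -0.0, 90.0]
wrist_force: [0.6, 0.1, 0.8]
opening: 0.0225
grasp_force: 49.1
```

move_arm(
  offset=[
    [-1.1,-1.5,0],
    [0,0,0],
    [0,0,0],
    [0,0,0],
  ],
  twist=[
    [0,0,0],
    [0,0,0],
    [0,0,0],
    [0,0,0],
  ],
  grip=[0.2,0.2,0.2,0.2],
)

```text
time: 35.95
ee_pos: [0.4563, 0.2077, 0.1339]
tcp_rot: [180.0, -0.0, 90.0]
wrist_force: [-0.5, -0.5, -0.3]
opening: 0.0223
grasp_force: 49.2
```

```bash
python3 -c "
from h import *
todo(90,[.4548,.206,.076])
o=bot.get_obs()['ee_pos']; z=o[2]-.031
disc(o,z-.004,z+.01)"
```

```text
[ 24.5  -2.4 -10.7  81.7   0.  114.5] [0.4563 0.2077 0.1339] twist [ 0.0008 -0.0007 -0.0007]
offset cm [-0.17 -0.15  5.79]
side 313 [0.4547 0.2151 0.106 ] [array([455.8, 208.3]), np.float64(20.0)]
top 0
```

move_arm(
  offset=[
    [-0.17,-0.13,1],
    [0,0,1],
    [0,0,0.8],
    [0,0,0],
    [0,0,0],
  ],
  twist=[
    [0,0,0],
    [0,0,0],
    [0,0,0],
    [0,0,0],
    [0,0,0],
  ],
  grip=[0.2,0.2,0.2,0.2,0.2],
)

```text
time: 36.55
ee_pos: [0.4542, 0.2055, 0.1055]
tcp_rot: [-180.0, -0.0, 90.0]
wrist_force: [-0.2, 0.2, -1.1]
opening: 0.0225
grasp_force: 49.2
```

move_arm(
  offset=[
    [0,0,1],
    [0,0,1],
    [0,0,0.7],
    [0,0,0],
    [0,0,0],
  ],
  twist=[
    [0,0,0],
    [0,0,0],
    [0,0,0],
    [0,0,0],
    [0,0,0],
  ],
  grip=[0.2,0.2,0.2,0.2,0.2],
)

```text
time: 37.05
ee_pos: [0.4542, 0.2055, 0.0786]
tcp_rot: [-180.0, -0.0, 90.0]
wrist_force: [0.1, -0.5, -0.0]
opening: 0.0226
grasp_force: 49.2
```

move_arm(
  offset=[
    [0,0,0.1],
    [0,0,0],
    [0,0,0],
    [0,0,0],
    [0,0,0],
  ],
  twist=[
    [0,0,0],
    [0,0,0],
    [0,0,0],
    [0,0,0],
    [0,0,0],
  ],
  grip=[0.2,0.2,0.47,0.47,0.47],
)

```text
time: 37.55
ee_pos: [0.4544, 0.2056, 0.0779]
tcp_rot: [180.0, -0.0, 90.0]
wrist_force: [0.5, 0.1, 0.0]
opening: 0.0402
grasp_force: 0.0
```

move_arm(
  offset=[
    [0,0,-2],
    [0,0,-4],
    [0,0,-4],
    [0,0,-4],
    [0,0,-2],
  ],
  twist=[
    [0,0,0],
    [0,0,0],
    [0,0,0],
    [0,0,0],
    [0,0,0],
  ],
  grip=[0.47,0.47,0.47,0.47,0.47],
)

```text
time: 38.05
ee_pos: [0.4548, 0.2057, 0.2416]
tcp_rot: [179.8, -0.1, 90.0]
wrist_force: [0.5, -0.3, -0.4]
opening: 0.0402
grasp_force: 0.0
```

move_arm(
  offset=[
    [0,2,0],
    [0,3,0],
    [0,3,0],
    [0,0,0],
    [0,0,0],
  ],
  twist=[
    [0,0,0],
    [0,0,0],
    [0,0,0],
    [0,0,0],
    [0,0,0],
  ],
  grip=[0.47,0.47,0.47,0.47,0.47],
)

```text
time: 38.55
ee_pos: [0.5344, 0.2053, 0.2372]
tcp_rot: [-179.9, -0.0, 89.9]
wrist_force: [-0.1, 0.9, 0.3]
opening: 0.0399
grasp_force: 0.0
```

```bash
python3 -c "
from h import *
for lo,hi in[(.014,.021),(.03,.037),(.045,.053),(.053,.062)]: disc([.455,.206],lo,hi)
disc([.4415,.0758],.038,.045)
p=viewer.camera('side'); cv2.imwrite('pics/s9.png',cv2.resize(p['color'][130:340,200:480,::-1],None,fx=2.5,fy=2.5))"
```

```text
side 364 [0.4515 0.2201 0.0159] [array([454.5, 207.8]), np.float64(30.3)]
top 0  
side 308 [0.4521 0.2158 0.032 ] [array([453.5, 207.2]), np.float64(25.4)]
top 0  
side 252 [0.4518 0.2122 0.0485] [array([453. , 205.3]), np.float64(20.6)]
top 0  
side 205 [0.4532 0.2067 0.0575] [array([453.8, 205.7]), np.float64(13.6)]
top 0  
side 689 [0.4401 0.0793 0.0399] [array([442.1,  77.3]), np.float64(35.7)]
top 0
```

View pics/s9.png

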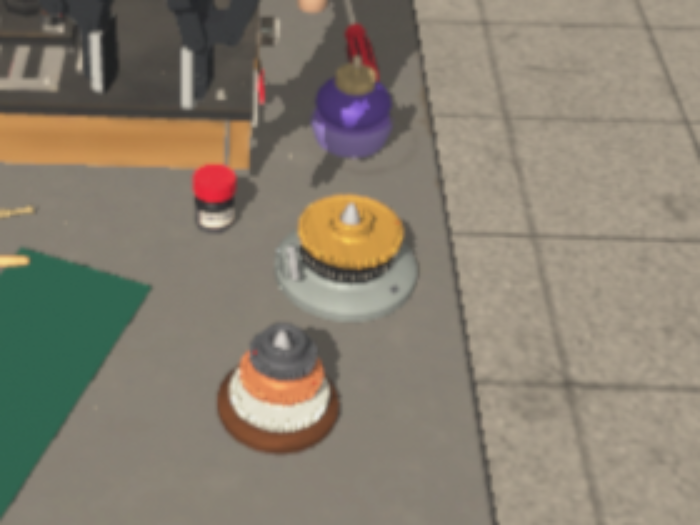

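The stack on the post at crop (281,380) is seated in the order aluminium, copper, dark. The brass gear is down on the head, and the lamp and jar have not moved.

```bash
python3 -c "
from h import *
print(bot.job_done())"
```

```text
the job is handed in; nothing more can be done
None
```

The job is handed in: the brass gear is down on the index head, the aluminium, copper and dark gears are back on the storage post in that order, and the lamp and jar were not moved; no verdict was shown when I handed it in.

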